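Load a circuit board into a clamshell test socket

ROBOT

A 6-joint arm with a two-finger parallel gripper is mounted at the origin on a cart in front of the work surface, level with it; the furniture and walls round the work are solid. World frame = base frame: x ahead of the robot, y to its left, z up, the work surface at z = 0. Lengths are in mm, angles in rad, forces in N, time in s.
With the tool pointing down it reaches from about 350 to 875 mm from the base axis. Payload 4.2 kg.
Tool frame: the origin (TCP) lies at the very end of the fingers, on their centre line; the grasp point (between the pads) lies 19 mm behind it (pinch_z is the distance from the TCP to the grasp point, in mm); z points along the fingers, y is the line along which they close (so a half turn about z gives the same grasp; the last joint's range is limited). The gripper opens to 85 mm and grips with 20 to 120 N. Pads are 22 mm wide; open, the fingers measure 114 mm over their backs; the gripper's body (76 mm by 85 mm) begins 54 mm behind the grasp point. The pads swing forward as they close: fully open they stand 13 mm farther back than shut.
Start: joints at [-0.856, 0.385, 0.008, 0, -1.194, -0.259], TCP at [275.124, -561.165, 231.312] pointing down, gripper open.
Joint ranges: [-3.14, 3.14], [-1.21, 2.06], [-1.07, 1.41], [-3.16, 2.05], [-2.99, -0.16], [-3.1, 3.1]. Speed limits (rad/s): [2.79, 2.79, 3.14, 3.14, 3.14, 3.14].

INTERFACE

Orientations are given as a unit quaternion [x, y, z, w].
In Python, from bench import * gives the robot as it stands.
- The arm moves only by the tool arm_command, never from a script. Its argument "steps" is one flat list of numbers, 4 for each row, row after row: the shift along the tool's x, y, z in m, then the turn about the tool's z in rad. In form: [tx, ty, tz, roll, tx, ty, tz, roll, ...]. A call has 1 to 20 rows; each row shifts and turns the commanded pose from where the row before left it, along the tool's axes as they then stand; what a row does not reach is not made up. A row lasts 1/8 s, in which the tool goes at most 62.5 mm and 10.7 degrees, less where a joint would pass 70% of its speed; a pose out of reach is approached as far as the arm can. A call with a gripper value outside its range is refused whole. "grip" is the finger opening in m, from 0 to 0.0854, set as the call begins (left out, the last holds). The fingers move at their own pace and stop on an object; the grip force is fixed at half the most. Time passes only in rows, so rows that do not move let the fingers close. It gives the time, the measured TCP pose, the force, the opening and the grip force at its end, in the units of the state.
- read_state(): the state, without advancing time (a new reading comes with each control period).
- get_image(name): name is "scene" or "side" or "wrist"; returns the picture (400x640x3 uint8, red, green, blue); there is no depth.
- get_calibration(name): a dict with "camera_matrix" (3x3 intrinsics, pixels), "k1" (the pictures are not rectified: a ray, as slopes to the right and down, at radius r is drawn at 1 + k1 r^2 times it, then the intrinsics apply), "cam_to_world" (4x4, takes a point from camera to world coordinates). Camera axes: x right, y down, z forward; pixel columns grow to the right and rows downward; lengths in mm; the calibration is good to about 2 mm. A picture is of the moment at which its call begins: read the wrist's pose just before it. get_calibration takes no time and is no camera call; for the wrist camera it gives the pose at the moment of the call.
- job_done(): hands the job in; it is judged then, once.
The state is a dict: "clock": time; "joints": joint angles; "joint_vel": joint speeds; "joint_efforts": joint torques, N m; "position": TCP position; "ee_rot": TCP orientation; "contact_force": force on the tool from outside, world axes, zero at the start; "wrist_torque": the same for the moment, N m; "gripper_width": finger opening in mm; "grasp_force": force on a finger pad.
Only numpy, scipy, OpenCV 4.12 (cv2) and the standard library are available. Lean on these libraries where they do the work, as an engineer would, in place of code of your own. Each camera call takes 0.05 s, during which the arm holds its last target. There are 200 camera calls.

TASK

Press the thumb latch of the test socket so that its sprung lid pops open, then lay the loose circuit board into the nest, flat down on the pin plate between the corner locators, with its white plug connector towards the thumb latch. Then swing the lid over and press it down until it snaps shut on the board and stays shut by itself. Never push on the socket, the lid or the board harder than a firm thumb would (25 N), and leave the other things lying where they are.

Things in the scene. Friction and masses are not known exactly. Their poses are not given: they have to be found in the camera images.
- socket: grey clamshell test socket fixed to the bench, plinth 140 x 100 x 13 mm, about 48 mm high when shut. Origin on the bench under the middle of the nest; x points from the thumb latch (near side, -x) to the lid hinge (far side, +x), z up.
- nest (a point): centre of the black pin plate's top, 20 mm above the bench. Four white corner locators round it form the board's pocket, 63.6 mm along socket x by 43.6 mm along y (0.8 mm play a side), straight up to 26 mm above the bench, flared to 29. Its long sides are open for 36 mm: fingers holding the board fit there, over a deck 14 mm high. The board's -y end (plug) goes to socket -x.
- pin_plate (a joint): how far the sprung pin plate is pressed down, in m: 0 up (2 N), range 0.004, 2.2 N per mm more. The shut lid holds a well seated board about 2 mm down.
- thumb_pad (a point): middle of the top of the black ribbed thumb pad (40 x 36 mm), 27 mm above the bench, 82 mm from the nest centre towards socket -x. Pressed straight down it frees the lid after about 8 mm at about 5 N; its hard stop is at about 11 mm. A steel hook, 48 mm high, stands 23 mm further in and leans 7 mm towards the pad when pressed; it springs back.
- latch (a joint): angle of the rocker latch in rad: 0 at rest (hook in), frees the lid at about 0.18, stop at 0.26.
- lid (a joint): opening angle of the lid in rad: about 0 shut and latched, 1.9 fully open (leaning back past upright). A damped spring swings it open (2 N at its front edge when shut); latched it stays shut, not latched it springs open.
- lid_hinge (a point): middle of the lid's hinge axis (parallel to socket y), 58 mm from the nest centre towards socket +x, 35 mm above the bench. The lid is an aluminium plate 58 mm wide, 5 mm thick, reaching 102 mm from this axis, with a steel striker at 110 mm and three white pushers (11 mm) under it that bear on the board's panel.
- lid_push (a point): middle of the rubber push patch (18 x 34 mm) on the lid's outer face, 88 mm from the hinge axis, 4 mm off its plane; moves with the lid. The last 10 mm of closing need up to about 12 N here (board, then striker riding over the hook); it snaps a little (under 1 mm) below its shut height, right before a hard stop: feel for it. A board that lies wrong keeps it from latching.
- board: green circuit board, panel 42 x 62 x 2 mm whose faces lie 2.6 and 4.6 mm above the origin, solder pins below, parts up to 13 mm high, 30 g. Origin at the centre of the underside (pin tips); the long side is its y axis. Grip it by the two long edges (42 mm apart).
- board_plug (a point): top of the white plug connector (30 x 10 mm, 13 mm high) along one short edge of the board, at x 3, y -24.5 mm of the board.
- cord (a point): the fixed white cord that hangs from the ceiling to the bench; keep the hand clear of it.
- hex_keys: blue folding hex key set, 30 x 90 x 26 mm, bystander.
- torch: grey torch, 29 x 114 mm, bystander.
- marker_2: black marker pen, 130 mm, bystander.
- screwdriver_2: yellow screwdriver, 172 mm, bystander.
- tweezers: steel tweezers, 120 mm, bystander.
Mind the look-alikes: they are no part of the job. What is shaped like the board but red is not meant.

How it is judged (in metres and radians):
On the way, in this order (a step that is already met when the one before it is completed fails the run):
1. the lid has popped open (value of joint lid above 1.5 rad), for 0.2 s.
2. the board lies in the nest, let go, flat on the pin plate, plug connector towards the latch, lid still open (horizontal distance between board and nest below 0.003 m and angle between the y axis of board and the x axis of socket, either way round below 0.06 rad and x of board_plug in the frame of socket below -0.015 m and z of board in the frame of socket below 0.0215 m and angle between board's own z axis and vertical below 0.06 rad and value of joint lid above 0.6 rad and contact force between the fingers and board below 0.1 N), for 0.2 s.
At the end, for the whole second after the job is handed in: The lid is shut (within 0.02 rad) and held by the hook (latch within 0.06 rad of rest) and presses the board at least 1 mm down; the board lies flat in the nest within 3 mm and 0.06 rad, plug connector towards the latch (horizontal distance between board and nest below 0.003 m and angle between the y axis of board and the x axis of socket, either way round below 0.06 rad and x of board_plug in the frame of socket below -0.015 m and z of board in the frame of socket below 0.0192 m and angle between board's own z axis and vertical below 0.04 rad and value of joint lid below 0.02 rad and value of joint latch below 0.06 rad and value of joint pin_plate above 0.001 m); the robot touches nothing.
It fails at once if the robot pushes on the socket, its latch or its lid with more than 25 N (contact force between any of the fingers, the arm and socket above 25 N).
It fails at once if the board is forced against the socket with more than 25 N (contact force between board and socket above 25 N).
It fails at once if another thing on the bench is moved by more than 20 mm (distance of any of hex_keys, torch, marker_2, screwdriver_2, tweezers from where it was at the start of the episode above 0.02 m).
It also fails if it takes over 72 s, if anything falls off the work surface, if the arm or the gripper's body presses on something with over 40 N, if the wrist force passes 120 N, or if a joint passes its speed limit or range.

## Working session

There is one attempt and no reset: what is moved stays moved. The work goes in short steps, Python scripts to look and compute and a tool call to move; the robot and the scene stay as the last step left them, time stands still between calls to the robot, and variables do not carry over. Pictures are saved under pics/ and viewed, at most 10 in all, crops included, and the job is handed in when it is done.

Besides the shell and the picture viewer there is one more tool, called as name(argument=value, ...) on one line, values as JSON. arm_command: Moves the arm, as the interface text tells. Its arguments: {"type":"object","properties":{"steps":{"type":"array","items":{"type":"number"}},"grip":{"type":"number"}},"required":["steps"]}

```bash
mkdir -p pics; ls
python3 - <<'E'
from bench import *
import cv2,numpy as np
print(read_state())
for n in("scene","side"):
    cv2.imwrite(f"pics/{n}0.png",get_image(n)[:,:,::-1])
    c=get_calibration(n);print(n,c)
print(get_calibration("wrist"))
E
```

```text
pics
{'clock': 0.0, 'joints': array([-8.56405965e-01,  3.85562799e-01,  6.61608926e-03, -5.01878431e-04,
       -1.19398630e+00, -2.58595742e-01]), 'joint_vel': array([ 9.11284652e-04,  1.34740657e-03, -2.76301649e-03,  3.64734987e-04,
        5.42219575e-05,  1.91298461e-04]), 'joint_efforts': array([ 6.79536879e-05, -3.92289448e+01,  1.88398075e+01,  4.18609858e+00,
       -4.74452216e-03, -1.06429511e-05]), 'position': array([ 274.86766974, -560.66197474,  230.21357166]), 'ee_rot': array([-2.25839376e-01,  9.74163939e-01,  1.05343322e-03, -2.93304781e-04]), 'contact_force': array([ 0.49880423, -0.0628929 ,  0.22196752]), 'wrist_torque': array([-0.00057255, -0.03396547,  0.04624277]), 'grasp_force': 0.0, 'gripper_width': 85.43141115959513}
scene {'camera_matrix': array([[495.72272861,   0.        , 325.18045161],
       [  0.        , 495.72272861, 194.46959038],
       [  0.        ,   0.        ,   1.        ]]), 'k1': -0.09935821065082868, 'cam_to_world': array([[ 7.72528103e-01, -4.98422031e-01,  3.93415568e-01,
        -8.32481734e+01],
       [-6.34952431e-01, -6.00528524e-01
[... 638 characters left out ...]
4549031e-01, -6.32504978e-01,
         8.17571646e+02],
       [ 0.00000000e+00,  0.00000000e+00,  0.00000000e+00,
         1.00000000e+00]])}
{'camera_matrix': array([[322.97888528,   0.        , 323.28120882],
       [  0.        , 322.97888528, 196.26853525],
       [  0.        ,   0.        ,   1.        ]]), 'k1': -0.0558043314037329, 'cam_to_world': array([[-4.40757376e-01,  8.58977943e-01,  2.60556768e-01,
         2.07838108e+02],
       [ 8.97625421e-01,  4.21378547e-01,  1.29262228e-01,
        -5.93312999e+02],
       [ 1.24037062e-03,  2.90855660e-01, -9.56766140e-01,
         3.72191552e+02],
       [ 0.00000000e+00,  0.00000000e+00,  0.00000000e+00,
         1.00000000e+00]])}
```

View pics/scene0.png

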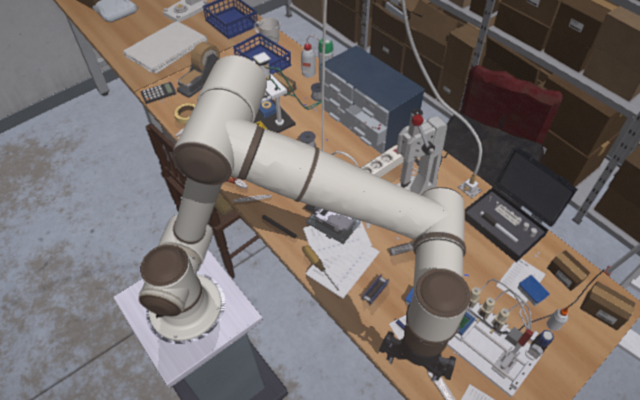

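View pics/side0.png

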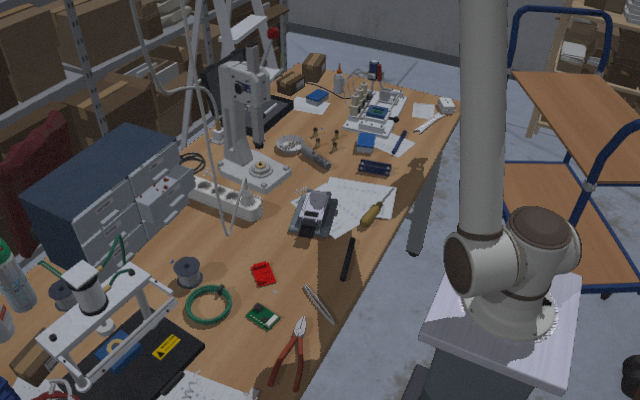

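The side view shows the socket at about (313,212), the green board at (263,316), the red look-alike at (262,273) and the cord running down to (228,237). The arm hides the socket in the scene view.

```bash
cat > h.py <<'E'
from bench import *
import cv2,numpy as np
from scipy.spatial.transform import Rotation as R
def ray(c,uv):
    K=np.array(c["camera_matrix"]);d=np.array([c["k1"],0,0,0.])
    s=cv2.undistortPoints(np.float64(uv).reshape(-1,1,2),K,d)[:,0]
    T=np.array(c["cam_to_world"]);v=np.c_[s,np.ones(len(s))]@T[:3,:3].T
    return T[:3,3],v
def cast(c,uv,z):
    o,v=ray(c,uv);return o+v*((np.asarray(z)-o[2])/v[:,2])[:,None]
def proj(c,P):
    T=np.linalg.inv(np.array(c["cam_to_world"]))
    r=cv2.Rodrigues(T[:3,:3])[0]
    return cv2.projectPoints(np.float64(P).reshape(-1,1,3),r,T[:3,3],np.array(c["camera_matrix"]),np.array([c["k1"],0,0,0.]))[0][:,0]
def tri(cs,uvs):
    A=np.zeros((3,3));b=np.zeros(3)
    for c,uv in zip(cs,uvs):
        o,v=ray(c,[uv]);v=v[0]/np.linalg.norm(v);M=np.eye(3)-np.outer(v,v);A+=M;b+=M@o
    return np.linalg.solve(A,b)
def tool(p):  # world target of TCP -> tool-axis shift in m
    s=read_state();return R.from_quat(s["ee_rot"]).inv().apply(np.array(p)-s["position"])/1000
def yaw():
    m=R.from_quat(read_state()["ee_rot"]).as_matrix();return m
E
python3 - <<'E'
from h import *
c=get_calibration("side")
for n,uv,z in[("socket",(316,210),40),("board",(263,316),5),("red",(262,273),5),("cord",(228,237),0),("marker",(347,258),5),("tweez",(320,303),5),("screwd",(375,212),15),("hex",(375,167),15),("torch",(315,158),15)]:
    print(n,cast(c,[uv],[z])[0].round())
print(yaw().round(3)); 
w=get_calibration("wrist");m=yaw();print(m.T@(np.array(w["cam_to_world"])[:3,3]-read_state()["position"]), m.T@np.array(w["cam_to_world"])[:3,:3])
E
```

```text
socket [482. -29.  40.]
board [443. 278.   5.]
red [507. 181.   5.]
cord [645. 120.   0.]
marker [359.  49.   5.]
tweez [355. 193.   5.]
screwd [ 360. -118.   15.]
hex [ 433. -297.   15.]
torch [ 603. -254.   15.]
[[-0.898 -0.44  -0.001]
 [-0.44   0.898  0.002]
 [ 0.     0.002 -1.   ]]
[  74.56131813    0.51617816 -141.85504316] [[ 8.05714086e-04 -9.56733403e-01 -2.90964854e-01]
 [ 9.99999410e-01  9.82721792e-04 -4.62217866e-04]
 [ 7.28156774e-04 -2.90964310e-01  9.56733631e-01]]
```

Run:
```python
import cv2
i=cv2.imread("pics/side0.png")[130:350,200:420]
cv2.imwrite("pics/side0c.png",cv2.resize(i,(600,600),interpolation=cv2.INTER_CUBIC))
```

```text
(no output)
```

View pics/side0c.png

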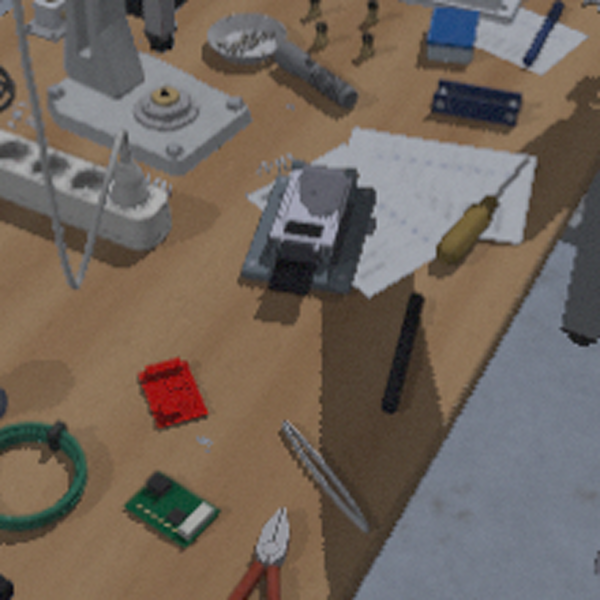

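The crop shows the socket shut, with the thumb pad towards the camera (world +y). The board's plug is on its right-hand end, at about (272,320) in the full picture. I'll move to a wrist-camera viewpoint that covers both.

```bash
cat >> h.py <<'E'
def plan(p,yawdeg=None,n=10,z=None,start=None):
    """rows to reach TCP p (mm) and tool-x heading yawdeg, roll shortest or signed by caller"""
    s=read_state();pos=s["position"] if start is None else np.array(start[0]);m=yaw()
    a=np.arctan2(m[1,0],m[0,0]) if start is None else np.radians(start[1])
    d=0 if yawdeg is None else (np.radians(yawdeg)-a+np.pi)%(2*np.pi)-np.pi
    P=np.array(p,float);out=[];cur=pos.copy();ca=a
    for i in range(n):
        t=pos+(P-pos)*(i+1)/n-cur
        sh=np.array([np.cos(ca)*t[0]+np.sin(ca)*t[1],np.sin(ca)*t[0]-np.cos(ca)*t[1],-t[2]])
        sh=np.round(sh/1000,4 if n<=3 else 3);r=round(-(a+d*(i+1)/n-ca),3)
        out+=[*sh,r];w=sh*1000
        cur=cur+[np.cos(ca)*w[0]+np.sin(ca)*w[1],np.sin(ca)*w[0]-np.cos(ca)*w[1],-w[2]];ca-=r
    print([float(round(o,4)) for o in out],cur.round(1),np.degrees(ca).round(2))
    return cur,np.degrees(ca)
E
python3 - <<'E'
from h import *
c=get_calibration("scene");s=get_calibration("side")
print(proj(c,[[645,120,0],[645,120,300],[645,120,600]]).round(),proj(s,[[645,120,0],[645,120,300],[645,120,600]]).round())
plan([470,150,260],90,14)
E
```

```text
[[336. 169.]
 [337. 100.]
 [338.   7.]] [[228. 237.]
 [212. 132.]
 [192. -19.]]
[-0.035, 0.039, -0.002, 0.145, -0.029, 0.045, -0.002, 0.144, -0.022, 0.047, -0.002, 0.145, -0.015, 0.051, -0.002, 0.145, -0.007, 0.052, -0.003, 0.145, -0.0, 0.052, -0.002, 0.144, 0.007, 0.053, -0.002, 0.145, 0.015, 0.05, -0.002, 0.145, 0.022, 0.048, -0.002, 0.145, 0.029, 0.044, -0.002, 0.144, 0.035, 0.039, -0.002, 0.145, 0.04, 0.034, -0.002, 0.145, 0.045, 0.028, -0.003, 0.145, 0.048, 0.021, -0.002, 0.144] [469.8 149.9 260.3] -269.98
```

arm_command(steps=[-0.035,0.039,-0.002,0.145,-0.029,0.045,-0.002,0.144,-0.022,0.047,-0.002,0.145,-0.015,0.051,-0.002,0.145,-0.007,0.052,-0.003,0.145,0,0.052,-0.002,0.144,0.007,0.053,-0.002,0.145,0.015,0.05,-0.002,0.145,0.022,0.048,-0.002,0.145,0.029,0.044,-0.002,0.144,0.035,0.039,-0.002,0.145,0.04,0.034,-0.002,0.145,0.045,0.028,-0.003,0.145,0.048,0.021,-0.002,0.144,0,0,0,0,0,0,0,0], grip=0)

```text
clock: 2.1
position: [495.0, 9.5, 244.9]
ee_rot: [0.631, 0.77, 0.059, -0.074]
contact_force: [0.6, 0.4, 0.1]
gripper_width: -0.0
grasp_force: 0.0
```

Run:
```python
from h import *
import pickle
s=read_state();print(s["clock"],s["position"],s["joints"].round(2),s["gripper_width"]);print(yaw().round(3))
w=get_calibration("wrist");i=get_image("wrist")
cv2.imwrite("pics/w1.png",i[:,:,::-1]);pickle.dump((w,i),open("w1.pkl","wb"))
i=get_image("scene");cv2.imwrite("pics/scene1.png",i[:,:,::-1])
i=get_image("side");cv2.imwrite("pics/side1.png",i[:,:,::-1])
```

```text
2.1 [494.97321212   9.50078937 244.85624186] [ 0.22  0.18 -0.18 -0.2  -1.21 -3.1 ] -0.01577000519733445
[[-0.191  0.981 -0.039]
 [ 0.963  0.195  0.185]
 [ 0.189 -0.003 -0.982]]
```

View pics/w1.png

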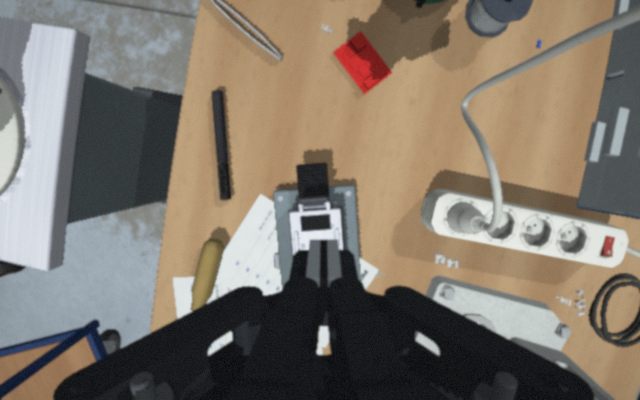

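The last joint hit its range, so the tool is tilted, but the socket is in view: pad at (313,180), plinth front edge from (275,190) to (356,187). I'll unwind the wrist to heading 180°.

arm_command(steps=[0,0,0,-0.15,0,0,0,-0.15,0,0,0,-0.15,0,0,0,-0.15,0,0,0,-0.15,0,0,0,-0.15,0,0,0,-0.15,0,0,0,-0.15,0,0,0,-0.15,0,0,0,0])

```text
clock: 3.5
position: [495.2, 10.0, 245.5]
ee_rot: [0.013, 0.995, 0.093, -0.02]
contact_force: [0.4, 0.4, -0.6]
gripper_width: -0.1
grasp_force: 0.0
```

Run:
```python
from h import *
s=read_state();print(s["clock"],s["position"],s["joints"].round(2));print(yaw().round(3))
plan([470,140,260],180,6)
```

```text
3.5 [495.249872     9.9512398  245.54014444] [ 0.22  0.18 -0.18 -0.2  -1.21 -1.75]
[[-0.999  0.029 -0.038]
 [ 0.022  0.982  0.186]
 [ 0.043  0.185 -0.982]]
[0.005, 0.022, -0.002, -0.004, 0.004, 0.021, -0.003, -0.003, 0.005, 0.022, -0.002, -0.004, 0.004, 0.021, -0.003, -0.003, 0.005, 0.022, -0.002, -0.004, 0.004, 0.022, -0.002, -0.004] [469.9 140.3 259.5] 180.02
```

arm_command(steps=[0.012,0.055,0.011,0,0.012,0.055,0.011,0,0,0,0,0,0,0,0,0])

```text
clock: 4.0
position: [473.7, 122.5, 245.1]
ee_rot: [0.012, 0.995, 0.093, -0.02]
contact_force: [-0.1, -0.6, 0.3]
gripper_width: 0.2
grasp_force: 0.0
```

Run:
```python
from h import *
import pickle
s=read_state();print(s["clock"],s["position"],s["joints"].round(2))
w=get_calibration("wrist");i=get_image("wrist")
cv2.imwrite("pics/w2.png",i[:,:,::-1]);pickle.dump((w,i),open("w2.pkl","wb"))
```

```text
4.0 [473.70658748 122.47611361 245.12133689] [ 0.46  0.15 -0.22 -0.2  -1.16 -1.98]
```

View pics/w2.png

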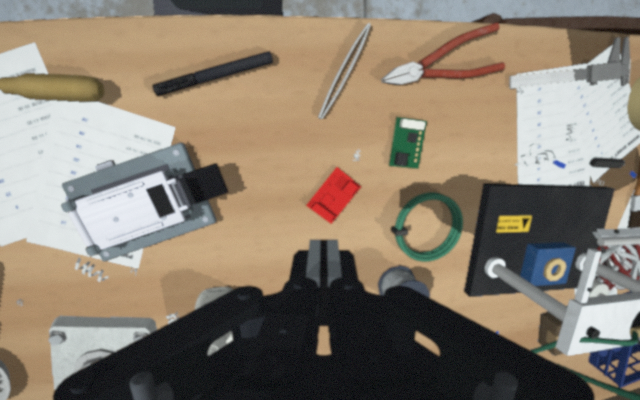

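The wrist view shows the socket at about (140,200) with its pad at (207,183), the board at (407,142) with its plug up at (411,125), and the red decoy at (335,193).

```bash
python3 - <<'E'
import cv2,numpy as np
i=cv2.imread("pics/w2.png")
a=cv2.resize(i[130:270,50:250],(800,560),interpolation=cv2.INTER_CUBIC)
cv2.imwrite("pics/w2s.png",a)
E
python3 - <<'E'
from h import *
import pickle
w,i=pickle.load(open("w2.pkl","rb"))
hsv=cv2.cvtColor(i,cv2.COLOR_RGB2HSV)
roi=np.zeros(i.shape[:2],np.uint8);roi[110:175,380:440]=1
g=cv2.inRange(hsv,(45,60,30),(90,255,255))*roi
wh=cv2.inRange(hsv,(0,0,170),(180,60,255))*roi
g2=cv2.morphologyEx(g|wh,cv2.MORPH_CLOSE,np.ones((7,7)))
c=max(cv2.findContours(g2,0,1)[0],key=cv2.contourArea)
P=cast(w,c[:,0],[4.6]*len(c))
r=cv2.minAreaRect(np.float32(P[:,:2]));print("board rect",r,cv2.boxPoints(r).round())
c=max(cv2.findContours(wh,0,1)[0],key=cv2.contourArea);print("plug",cv2.boundingRect(c),cast(w,[c[:,0].mean(0)],[13]))
roi[:]=0;roi[150:210,180:245]=1
k=cv2.inRange(i,(0,0,0),(45,45,45))*roi
c=max(cv2.findContours(k,0,1)[0],key=cv2.contourArea)
P=cast(w,c[:,0],[27]*len(c));print("pad",cv2.boundingRect(c),cv2.minAreaRect(np.float32(P[:,:2])))
E
```

```text
board rect ((445.864990234375, 276.4700927734375), (40.96116256713867, 59.275203704833984), 81.73129272460938) [[414. 260.]
 [472. 252.]
 [478. 292.]
 [419. 301.]]
plug (401, 119, 24, 11) [[421.67624426 278.89673607  13.        ]]
pad (183, 165, 44, 38) ((476.5063781738281, 30.473907470703125), (34.55943298339844, 40.99812316894531), 14.980827331542969)
```

View pics/w2s.png

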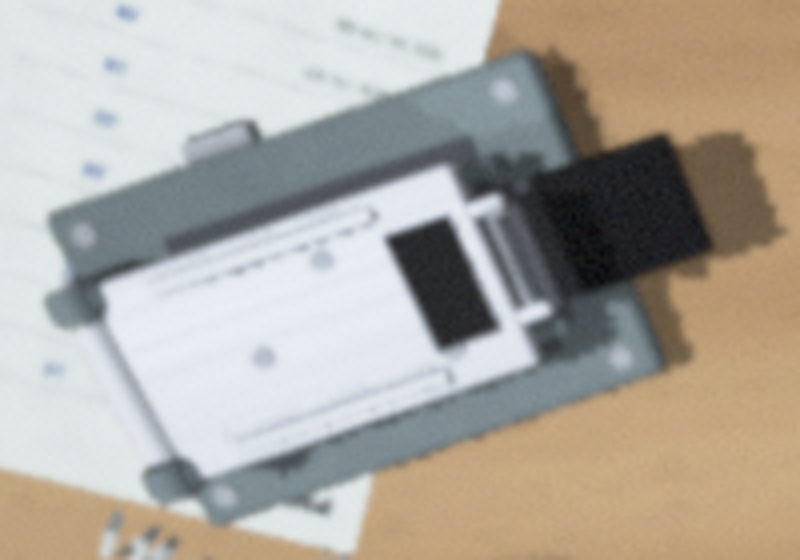

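Run:
```python
from h import *
import pickle
w,i=pickle.load(open("w2.pkl","rb"))
f=lambda L:np.float64(L)/4+[50,130]
pl=cast(w,f([(535,52),(660,368),(212,522),(50,215)]),[13]*4)
print("plinth",pl.round(1),np.linalg.norm(np.diff(pl,axis=0),axis=1),pl.mean(0))
pa=cast(w,f([(388,238),(450,217),(497,330),(440,348)]),[39]*4)
print("patch",pa.round(1),np.linalg.norm(np.diff(pa,axis=0),axis=1),pa.mean(0))
pd=cast(w,f([(535,178),(664,136),(710,245),(575,295)]),[27]*4)
print("pad",pd.round(1),np.linalg.norm(np.diff(pd,axis=0),axis=1),pd.mean(0))
ld=cast(w,f([(105,285),(448,165),(537,360),(205,475)]),[37.5]*4)
print("lid",ld.round(1),np.linalg.norm(np.diff(ld,axis=0),axis=1),ld.mean(0))
for P in(pl,ld):
    for a,b in((0,1),(1,2),(2,3),(3,0)):
        d=P[b]-P[a];print(np.degrees(np.arctan2(d[1],d[0])).round(1),end=' ')
v=pd.mean(0)-pa.mean(0);print("axis",np.linalg.norm(v[:2]),np.degrees(np.arctan2(v[1],v[0])))
```

```text
plinth [[ 432.6   11.9   13. ]
 [ 525.9   35.3   13. ]
 [ 561.7  -96.3   13. ]
 [ 468.8 -120.7   13. ]] [ 96.15424568 136.31296147  96.03976102] [497.26608866 -42.44577689  13.        ]
patch [[476.3 -24.8  39. ]
 [471.8  -8.7  39. ]
 [503.2  -1.2  39. ]
 [507.  -16.4  39. ]] [16.7352713  32.23927442 15.62906743] [489.56031978 -12.75797502  39.        ]
pad [[465.   11.   27. ]
 [455.8  45.8  27. ]
 [486.8  54.9  27. ]
 [498.3  17.3  27. ]] [36.04686477 32.37919542 39.32785542] [476.47941974  32.23155427  27.        ]
lid [[483.7 -96.9  37.5]
 [458.5  -7.7  37.5]
 [512.9   7.5  37.5]
 [537.7 -82.6  37.5]] [92.74085495 56.48883434 93.48854466] [498.198744   -44.92533447  37.5       ]
14.0 -74.8 -165.2 105.3 105.8 15.6 -74.6 -165.2 axis 46.85261669653906 106.21201759145148
```

arm_command(steps=[0,0,0,-0.185,0,0,0,-0.185,0,0,0,-0.185,0,0,0,-0.185,0,0,0,-0.185,0,0,0,-0.185,0,0,0,-0.185,0,0,0,-0.185,0,0,0,-0.185,0,0,0,-0.185,0,0,0,-0.185,0,0,0,-0.185,0,0,0,-0.185,0,0,0,-0.185,0,0,0,-0.185,0,0,0,-0.185,0,0,0,-0.185,0,0,0,-0.185,0,0,0,-0.185,0,0,0,-0.185])

```text
clock: 6.55
position: [474.3, 120.9, 244.9]
ee_rot: [0.96, 0.264, 0.006, -0.095]
contact_force: [0.5, 1.0, 0.1]
gripper_width: 0.3
grasp_force: 0.0
```

arm_command(steps=[0,0,0,-0.185,0,0,0,-0.185,0,0,0,-0.185,0,0,0,-0.185,0,0,0,-0.185,0,0,0,-0.185,0,0,0,-0.185,0,0,0,-0.15,0,0,0,-0.1])

```text
clock: 7.68
position: [458.2, 149.6, 251.3]
ee_rot: [0.525, 0.848, 0.058, -0.045]
contact_force: [-0.2, -0.9, -0.2]
gripper_width: 0.5
grasp_force: 0.0
```

Run:
```python
from h import *
s=read_state();print(s["clock"],s["position"],s["joints"].round(3));print(yaw().round(3))
```

```text
7.675 [458.19564116 149.60471802 251.28384718] [ 0.565  0.113 -0.262 -0.146 -1.134  3.095]
[[-0.444  0.896 -0.016]
 [ 0.885  0.441  0.146]
 [ 0.138  0.051 -0.989]]
```

arm_command(steps=[0,0,0,-0.15,0,0,0,-0.15,0,0,0,-0.15])

```text
clock: 8.05
position: [400.3, 212.0, 256.0]
ee_rot: [0.369, 0.928, 0.041, 0.02]
contact_force: [-0.9, 0.9, -0.0]
gripper_width: 0.0
grasp_force: 0.0
```

Run:
```python
from h import *
s=read_state();print(s["clock"],s["position"],s["joints"].round(3));print(yaw().round(3))
```

```text
8.05 [400.34304504 212.03380488 256.01116887] [ 0.854  0.02  -0.407  0.011 -1.054  3.096]
[[-0.727  0.684  0.067]
 [ 0.687  0.724  0.062]
 [-0.006  0.091 -0.996]]
```

```bash
cat >> h.py <<'E'
def plan(p,yawdeg=None,n=10,start=None,dyaw=None,dec=3):
    """rows to TCP p (mm), tool-x heading yawdeg, from measured pose or start=(pos,R)"""
    if start is None: s=read_state();start=(s["position"],R.from_quat(s["ee_rot"]))
    pos,Rm=np.array(start[0]),start[1];m=Rm.as_matrix()
    a=np.arctan2(m[1,0],m[0,0])
    d=np.radians(dyaw) if dyaw is not None else 0 if yawdeg is None else (np.radians(yawdeg)-a+np.pi)%(2*np.pi)-np.pi
    out=[];cur=pos.copy();rs=0
    for i in range(n):
        sh=np.round(Rm.inv().apply(pos+(np.array(p)-pos)*(i+1)/n-cur)/1000,dec)
        r=round(-d*(i+1)/n-rs,3);rs+=r
        out+=[*sh,r];cur=cur+Rm.apply(sh*1000);Rm=Rm*R.from_euler('z',r)
    print([float(round(o,4)) for o in out],cur.round(1))
    return cur,Rm
E
python3 - <<'E'
from h import *
plan([375,-470,256],28,13)
E
```

```text
[-0.035, -0.039, -0.003, 0.146, -0.04, -0.034, -0.004, 0.146, -0.044, -0.028, -0.003, 0.145, -0.048, -0.021, -0.003, 0.146, -0.051, -0.014, -0.004, 0.146, -0.052, -0.006, -0.003, 0.146, -0.052, 0.001, -0.004, 0.146, -0.052, 0.009, -0.003, 0.145, -0.049, 0.017, -0.003, 0.146, -0.047, 0.023, -0.004, 0.146, -0.043, 0.03, -0.003, 0.146, -0.038, 0.036, -0.003, 0.146, -0.033, 0.041, -0.004, 0.145] [ 374.7 -469.9  256.3]
```

arm_command(steps=[-0.035,-0.039,-0.003,0.146,-0.04,-0.034,-0.004,0.146,-0.044,-0.028,-0.003,0.145,-0.048,-0.021,-0.003,0.146,-0.051,-0.014,-0.004,0.146,-0.052,-0.006,-0.003,0.146,-0.052,0.001,-0.004,0.146,-0.052,0.009,-0.003,0.145,-0.049,0.017,-0.003,0.146,-0.047,0.023,-0.004,0.146,-0.043,0.03,-0.003,0.146,-0.038,0.036,-0.003,0.146,-0.033,0.041,-0.004,0.145])

```text
clock: 9.68
position: [372.5, -472.4, 255.4]
ee_rot: [0.97, 0.238, 0.039, -0.022]
contact_force: [1.2, 0.2, -0.1]
gripper_width: 0.1
grasp_force: 0.0
```

Run:
```python
from h import *
s=read_state();print(s["clock"],s["position"],s["joints"].round(3));print(yaw().round(3))
```

```text
9.675 [ 372.50283118 -472.43994902  255.408708  ] [-0.681  0.336  0.028 -0.094 -1.253  2.761]
[[ 0.884  0.463  0.065]
 [ 0.46  -0.886  0.062]
 [ 0.086 -0.025 -0.996]]
```

arm_command(steps=[-0.058,0.011,-0.005,0,-0.058,0.011,-0.005,0,0,0,0,-0.14,0,0,0,-0.15])

```text
clock: 10.18
position: [303.7, -522.7, 256.5]
ee_rot: [0.937, 0.349, 0.019, -0.008]
contact_force: [0.3, -0.2, 0.8]
gripper_width: -0.2
grasp_force: 0.0
```

Run:
```python
from h import *
s=read_state();print(s["clock"],s["position"],s["joints"].round(3));print(yaw().round(3))
```

```text
10.175 [ 303.72515001 -522.6503775   256.50847015] [-0.798  0.339  0.019 -0.044 -1.25   3.095]
[[ 0.756  0.654  0.03 ]
 [ 0.653 -0.757  0.029]
 [ 0.042 -0.002 -0.999]]
```

arm_command(steps=[0,0,0,-0.12])

```text
clock: 10.3
position: [323.7, -501.0, 257.3]
ee_rot: [0.922, 0.387, 0.003, 0.001]
contact_force: [0.4, 1.0, -0.4]
gripper_width: 0.1
grasp_force: 0.0
```

Run:
```python
from h import *
s=read_state();print(s["clock"],s["position"],s["joints"].round(3));print(yaw().round(4))
```

```text
10.3 [ 323.71165114 -500.98263785  257.33689638] [-0.728  0.318 -0.024 -0.005 -1.224  3.096]
[[ 7.005e-01  7.136e-01  7.000e-03]
 [ 7.136e-01 -7.005e-01  4.000e-04]
 [ 5.200e-03  4.700e-03 -1.000e+00]]
```

Run:
```python
from h import *
c,Rm=plan([475,40,120],15.2,13)
plan([475,40,36],None,2,(c,Rm))
```

```text
[0.038, -0.021, 0.011, 0.041, 0.037, -0.022, 0.01, 0.04, 0.036, -0.024, 0.011, 0.041, 0.035, -0.026, 0.011, 0.041, 0.034, -0.026, 0.01, 0.041, 0.032, -0.028, 0.011, 0.04, 0.032, -0.03, 0.011, 0.041, 0.03, -0.03, 0.01, 0.041, 0.029, -0.032, 0.011, 0.04, 0.028, -0.033, 0.011, 0.041, 0.027, -0.035, 0.01, 0.041, 0.025, -0.035, 0.011, 0.041, 0.023, -0.036, 0.011, 0.04] [474.8  40.  119.6]
[-0.0, -0.0, 0.042, 0.0, -0.0, -0.0, 0.042, 0.0] [475.4  40.   35.6]
```

arm_command(steps=[0.038,-0.021,0.011,0.041,0.037,-0.022,0.01,0.04,0.036,-0.024,0.011,0.041,0.035,-0.026,0.011,0.041,0.034,-0.026,0.01,0.041,0.032,-0.028,0.011,0.04,0.032,-0.03,0.011,0.041,0.03,-0.03,0.01,0.041,0.029,-0.032,0.011,0.04,0.028,-0.033,0.011,0.041,0.027,-0.035,0.01,0.041,0.025,-0.035,0.011,0.041,0.023,-0.036,0.011,0.04,0,0,0,0,0,0,0,0])

```text
clock: 12.18
position: [474.9, 40.3, 120.4]
ee_rot: [0.991, 0.133, 0.004, -0.0]
contact_force: [-0.6, -0.3, -0.3]
gripper_width: -0.1
grasp_force: 0.0
```

Run:
```python
from h import *
s=read_state();print(s["clock"],s["position"],s["joints"].round(3),s["contact_force"]);m=yaw();print(m.round(4),np.degrees(np.arctan2(m[1,0],m[0,0])))
plan([475,40,36],None,2,dec=4)
```

```text
12.175 [474.92651621  40.33554673 120.37577938] [ 0.428  0.251 -0.508  0.003 -0.805  1.407] [-0.59512176 -0.30822316 -0.25154935]
[[ 0.9648  0.263   0.0074]
 [ 0.263  -0.9648  0.001 ]
 [ 0.0074  0.001  -1.    ]] 15.248403544191213
[-0.0003, 0.0001, 0.0422, 0.0, -0.0003, 0.0002, 0.0422, 0.0] [475.1  40.   36. ]
```

arm_command(steps=[0,0,0.042,0,0,0,0.042,0,0,0,0.006,0,0,0,0.004,0,0,0,0.003,0,0,0,0.002,0,0,0,0.002,0])

```text
clock: 13.05
position: [476.6, 41.6, 20.4]
ee_rot: [0.991, 0.134, 0.005, -0.0]
contact_force: [-0.5, -2.0, 4.1]
gripper_width: 0.2
grasp_force: 1.6
```

arm_command(steps=[0,0,0.0015,0,0,0,0.0015,0,0,0,0.001,0,0,0,0,0])

```text
clock: 13.55
position: [476.6, 42.7, 16.1]
ee_rot: [0.991, 0.134, 0.005, -0.001]
contact_force: [-2.8, 4.0, 7.5]
gripper_width: -0.0
grasp_force: 1.7
```

Run:
```python
from h import *
i=get_image("side");cv2.imwrite("pics/side2.png",cv2.resize(i[150:260,240:400,::-1],(800,550)))
```

View pics/side2.png

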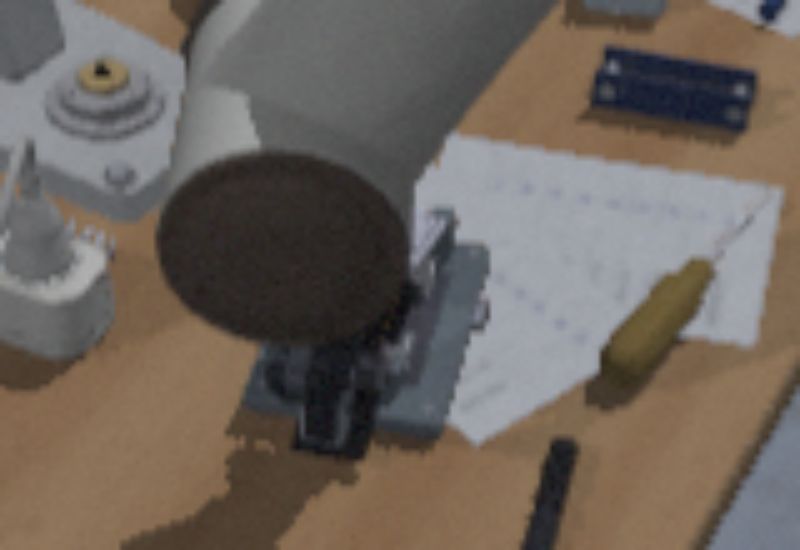

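The arm hides the lid here. I'll lift while moving towards the board and look with the wrist camera.

arm_command(steps=[0,0,0.0005,0,0,0,0,0,0,0,0,0,0,0,0,0])

```text
clock: 14.1
position: [476.6, 42.7, 15.9]
ee_rot: [0.991, 0.134, 0.005, -0.001]
contact_force: [-3.7, 4.7, 10.3]
gripper_width: -0.1
grasp_force: 2.6
```

Run:
```python
from h import *
s=read_state();print(s["contact_force"],s["position"])
c,Rm=plan([468,70,120],None,2)
c,Rm=plan([446,276,120],-8.3,5,(c,Rm))
```

```text
[-3.68375132  4.69665959 10.30609708] [476.62904024  42.74071197  15.91252937]
[-0.0, -0.014, -0.052, 0.0, -0.0, -0.015, -0.052, 0.0] [467.9  70.4 119.9]
[0.007, -0.041, 0.0, 0.083, 0.003, -0.041, 0.0, 0.082, -0.0, -0.041, 0.0, 0.083, -0.004, -0.042, 0.0, 0.083, -0.007, -0.04, 0.0, 0.082] [445.6 275.7 120.2]
```

arm_command(steps=[0,0,-0.03,0,0,-0.014,-0.052,0,0,-0.015,-0.052,0,0.007,-0.041,0,0.083,0.003,-0.041,0,0.082,0,-0.041,0,0.083,-0.004,-0.042,0,0.083,-0.007,-0.04,0,0.082,0,0,0,0,0,0,0,0], grip=0.0854)

```text
clock: 15.35
position: [444.4, 274.3, 148.3]
ee_rot: [0.997, -0.072, 0.003, -0.001]
contact_force: [-0.6, 0.6, 0.7]
gripper_width: 85.5
grasp_force: 0.0
```

Run:
```python
from h import *
import pickle
s=read_state();print(s["clock"],s["position"],s["joints"].round(2))
w=get_calibration("wrist");i=get_image("wrist");pickle.dump((w,i),open("w3.pkl","wb"))
j=get_image("side")
cv2.imwrite("pics/w3.png",np.hstack([cv2.resize(i,(480,300)),cv2.resize(j[130:260,240:373],(307,300))])[:,:,::-1])
```

```text
15.35 [444.37018105 274.28296345 148.31007103] [ 0.87  0.29 -0.37  0.01 -0.91  0.56]
```

View pics/w3.png

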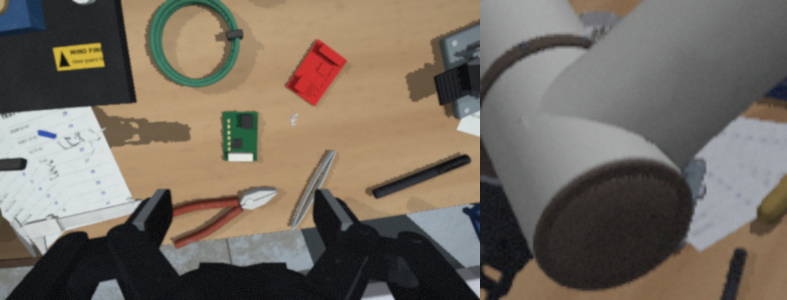

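Run:
```python
from h import *
import pickle
w,i=pickle.load(open("w3.pkl","rb"))
hsv=cv2.cvtColor(i,cv2.COLOR_RGB2HSV)
roi=np.zeros(i.shape[:2],np.uint8);roi[135:225,280:355]=1
g=cv2.inRange(hsv,(45,60,20),(90,255,255))*roi
c=max(cv2.findContours(cv2.morphologyEx(g,cv2.MORPH_CLOSE,np.ones((9,9))),0,1)[0],key=cv2.contourArea)
P=cast(w,c[:,0],[4.6]*len(c));r=cv2.minAreaRect(np.float32(P[:,:2]));print("green",r,cv2.boxPoints(r).round(1),cv2.boundingRect(c))
wh=cv2.inRange(hsv,(0,0,170),(180,60,255))*roi
c=max(cv2.findContours(wh,0,1)[0],key=cv2.contourArea);print(cv2.boundingRect(c))
r=cv2.minAreaRect(np.float32(c[:,0]));print(r)
P=cast(w,c[:,0],[13]*len(c));print("plug",cv2.minAreaRect(np.float32(P[:,:2])))
a=cv2.resize(i[130:235,265:385],(480,420),interpolation=cv2.INTER_CUBIC)
j=get_image("scene");b=cv2.resize(j[150:300,290:440],(320,320));b=np.vstack([b,np.zeros((100,320,3),np.uint8)])
cv2.imwrite("pics/w3b.png",np.hstack([a,b])[:,:,::-1])
```

```text
green ((446.2964172363281, 277.2859191894531), (41.186336517333984, 60.09610366821289), 81.73744201660156) [[413.6 261.2]
 [473.1 252.6]
 [479.  293.3]
 [419.5 302. ]] (297, 149, 47, 65)
(305, 205, 32, 11)
((320.5, 210.0), (10.0, 31.0), 90.0)
plug ((422.2727966308594, 280.2414855957031), (28.274059295654297, 9.593578338623047), 81.79145812988281)
```

View pics/w3b.png

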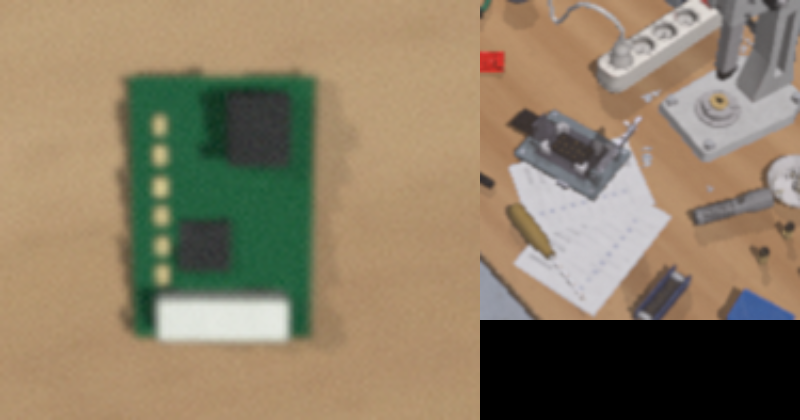

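The composite shows the board clearly, with its plug at the bottom, and the scene view shows the lid open with the nest visible. Now the grasp.

Run:
```python
from h import *
m=yaw();print(m.round(4),np.degrees(np.arctan2(m[1,0],m[0,0])))
plan([446.3,277,15],-8.3,4,dec=4)
```

```text
[[ 0.9893 -0.1457  0.0075]
 [-0.1457 -0.9893  0.001 ]
 [ 0.0073 -0.0021 -1.    ]] -8.377382986845708
[-0.0, -0.0008, 0.0335, -0.0, -0.0, -0.0008, 0.0334, -0.001, -0.0001, -0.0009, 0.0335, -0.0, 0.0, -0.0008, 0.0335, -0.0] [446.3 277.   15. ]
```

arm_command(steps=[0,-0.0008,0.0335,0,0,-0.0008,0.0335,0,0,-0.0009,0.0335,0,0,-0.0008,0.0335,0,0,0,0.005,0,0,0,0.004,0,0,0,0.003,0,0,0,0,0], grip=0.05)

```text
clock: 16.5
position: [447.0, 278.4, 3.9]
ee_rot: [0.997, -0.073, 0.004, -0.002]
contact_force: [0.2, 0.5, -0.8]
gripper_width: 50.1
grasp_force: 0.0
```

arm_command(steps=[0,0,0.0015,0,0,0,0.0015,0,0,0,0,0])

```text
clock: 16.88
position: [446.6, 278.0, 0.0]
ee_rot: [0.997, -0.073, 0.004, -0.001]
contact_force: [0.1, 0.3, 0.2]
gripper_width: 50.1
grasp_force: 0.0
```

arm_command(steps=[0,0,0.001,0,0,0,0.001,0,0,0,0,0])

```text
clock: 17.25
position: [446.6, 278.0, -2.1]
ee_rot: [0.997, -0.073, 0.004, -0.001]
contact_force: [0.6, 0.7, -0.7]
gripper_width: 50.1
grasp_force: 0.0
```

arm_command(steps=[0,0,0.0004,0,0,0,0,0,0,0,0,0,0,0,0,0,0,0,0,0], grip=0.03)

```text
clock: 17.88
position: [446.9, 277.7, -1.1]
ee_rot: [0.997, -0.072, 0.004, -0.001]
contact_force: [0.2, -1.7, 9.1]
gripper_width: 38.9
grasp_force: 61.6
```

arm_command(steps=[0,0,-0.004,0,0,0,-0.01,0,0,0,-0.03,0,0,0,-0.04,0,0,0,0,0])

```text
clock: 18.5
position: [447.7, 279.8, 85.2]
ee_rot: [0.997, -0.072, 0.007, -0.004]
contact_force: [-0.6, 0.0, -1.3]
gripper_width: 38.6
grasp_force: 60.4
```

```bash
cat > bd.py <<'E'
from h import *
def board(zt,roi,save=None):
    s=read_state();w=get_calibration("wrist");i=get_image("wrist")
    if save: cv2.imwrite(save,i[:,:,::-1])
    hsv=cv2.cvtColor(i,cv2.COLOR_RGB2HSV);M=np.zeros(i.shape[:2],np.uint8);M[roi[1]:roi[3],roi[0]:roi[2]]=1
    g=cv2.inRange(hsv,(45,60,20),(90,255,255))*M;wh=cv2.inRange(hsv,(0,0,150),(180,60,255))*M
    T=R.from_quat(s["ee_rot"]);L={}
    for n,k,z in(("green",cv2.morphologyEx(g,cv2.MORPH_CLOSE,np.ones((9,9))),zt),("plug",wh,zt+8.4)):
        c=max(cv2.findContours(k,0,1)[0],key=cv2.contourArea)
        P=cast(w,c[:,0],[z]*len(c));Q=T.inv().apply(P-s["position"])
        r=cv2.minAreaRect(np.float32(Q[:,:2]));print(n,cv2.boundingRect(c),r, cv2.boxPoints(r).round(1).tolist(),"world",P.mean(0).round(1))
    return s
E
python3 - <<'E'
from bd import *
s=read_state();print(s["clock"],s["position"],s["gripper_width"],s["grasp_force"],s["contact_force"])
z=s["position"][2]
board(z+5,(200,80,440,330),"pics/w4.png")
w=get_calibration("wrist");T=R.from_quat(s["ee_rot"])
print(proj(w,s["position"]+T.apply([[31,21,-5],[31,-21,-5],[-31,21,-5],[-31,-21,-5]])).round())
E
```

```text
18.5 [447.68793726 279.79809575  85.24704543] 38.642902036480606 60.35344362258911 [-0.6374945   0.02463027 -1.33008964]
green (272, 201, 101, 116) ((-0.6592845916748047, -1.0324478149414062), (48.188720703125, 60.46494674682617), 89.79539489746094) [[-31.0, -25.0], [29.5, -25.200000762939453], [29.700000762939453, 23.0], [-30.799999237060547, 23.200000762939453]] world [448.  280.   90.2]
plug (292, 306, 72, 19) ((-23.910524368286133, 1.9185848236083984), (33.630287170410156, 10.058394432067871), 89.56423950195312) [[-29.100000381469727, -14.899999618530273], [-19.0, -14.899999618530273], [-18.799999237060547, 18.700000762939453], [-28.799999237060547, 18.799999237060547]] world [423.5 282.   98.6]
[[369. 197.]
 [273. 197.]
 [363. 316.]
 [279. 316.]]
```

Run:
```python
from h import *
w=cv2.imread("pics/w4.png")
a=cv2.resize(w[170:350,220:430],(467,400),interpolation=cv2.INTER_CUBIC)
s=read_state();p=s["position"]
out=[]
for n in("side","scene"):
    i=get_image(n)[:,:,::-1];u=proj(get_calibration(n),[p])[0];print(n,u)
    x,y=int(np.clip(u[0],40,600)),int(np.clip(u[1],40,360))
    out.append(cv2.resize(i[y-30:y+30,x-50:x+50],(333,200),interpolation=cv2.INTER_CUBIC))
cv2.imwrite("pics/w4c.png",np.hstack([a,np.vstack(out)]))
```

```text
side [258.61470192 291.59975438]
scene [257.83501604 153.06129689]
```

View pics/w4c.png

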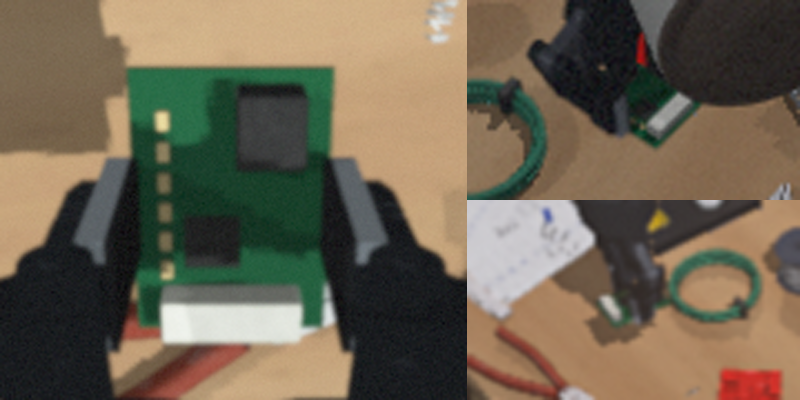

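The board is held level and square, with its plug at the near end, so the low width reading is just the fingers flexing. I'll hover short of the nest and measure the open socket numerically.

Run:
```python
from h import *
plan([473.7,45,120],-74.8,8)
```

```text
[0.008, 0.028, -0.005, 0.145, 0.012, 0.027, -0.005, 0.145, 0.015, 0.025, -0.005, 0.145, 0.019, 0.022, -0.004, 0.145, 0.022, 0.02, -0.005, 0.145, 0.024, 0.016, -0.005, 0.145, 0.027, 0.012, -0.005, 0.145, 0.028, 0.008, -0.005, 0.145] [474.   45.1 120.3]
```

arm_command(steps=[0.008,0.028,-0.005,0.145,0.012,0.027,-0.005,0.145,0.015,0.025,-0.005,0.145,0.019,0.022,-0.004,0.145,0.022,0.02,-0.005,0.145,0.024,0.016,-0.005,0.145,0.027,0.012,-0.005,0.145,0.028,0.008,-0.005,0.145,0,0,0,0,0,0,0,0])

```text
clock: 19.9
position: [474.1, 45.5, 119.7]
ee_rot: [0.795, -0.607, 0.002, -0.002]
contact_force: [0.0, -0.5, -1.1]
gripper_width: 38.7
grasp_force: 60.4
```

Run:
```python
from bd import *
import pickle
s=read_state();print(s["clock"],s["position"],s["joints"].round(2),s["gripper_width"]);m=yaw();print(np.degrees(np.arctan2(m[1,0],m[0,0])),m[:,2])
w=get_calibration("wrist");i=get_image("wrist");pickle.dump((w,i,s),open("w5.pkl","wb"));cv2.imwrite("pics/w5.png",i[:,:,::-1])
# socket -> world guess
h=np.radians(105.2);ex=-np.array([np.cos(h),np.sin(h)]);ey=np.array([-ex[1],ex[0]])
N=np.array([497.3,-42.]);S=lambda x,y,z:[*(N+x*ex+y*ey),z]
pts=[S(31.8,21.8,29),S(31.8,-21.8,29),S(-31.8,21.8,29),S(-31.8,-21.8,29),S(0,0,20),S(-82,0,27),S(70,50,13),S(70,-50,13),S(-70,50,13),S(-70,-50,13)]
print(proj(w,pts).round().tolist())
# white and dark blobs in the region
u=proj(w,pts);x0,y0=np.maximum(u.min(0).astype(int)-10,0);x1,y1=u.max(0).astype(int)+10
hsv=cv2.cvtColor(i,cv2.COLOR_RGB2HSV);g=i.max(2)
reg=np.zeros(g.shape,np.uint8);reg[y0:y1,x0:x1]=1
for nm,k in(("white",((hsv[...,2]>170)&(hsv[...,1]<50))),("black",hsv[...,2]<60)):
    n,L,st,ce=cv2.connectedComponentsWithStats(k.astype(np.uint8)*reg)
    for q in range(1,n):
        if st[q,4]>40: print(nm,st[q].tolist(),ce[q].round(1))
```

```text
19.9 [474.08916106  45.54581809 119.71591201] [ 0.44  0.25 -0.51  0.   -0.8  -0.17] 38.74037549817145
-74.73604777089572 [ 6.32026032e-03  7.17544042e-04 -9.99979770e-01]
[[291.0, 23.0], [358.0, 23.0], [293.0, 121.0], [355.0, 121.0], [324.0, 74.0], [324.0, 189.0], [251.0, -32.0], [398.0, -32.0], [261.0, 169.0], [388.0, 170.0]]
white [241, 0, 15, 39, 398] [247.7  19.4]
white [389, 0, 19, 159, 2347] [399.8  82.6]
white [346, 16, 19, 21, 155] [359.1  24. ]
white [345, 107, 18, 20, 187] [356.  118.8]
white [288, 108, 18, 20, 188] [294.6 119.1]
white [268, 149, 9, 10, 71] [272.  153.6]
white [374, 149, 9, 10, 73] [378.  153.2]
black [295, 9, 64, 109, 4371] [323.6  66.9]
black [302, 156, 47, 42, 1605] [324.8 179.7]
```

Run:
```python
from h import *
import pickle
w,i,s=pickle.load(open("w5.pkl","rb"))
v=cv2.cvtColor(i,cv2.COLOR_RGB2HSV)
for t in(150,170):
    k=((v[...,2]>t)&(v[...,1]<50)).astype(np.uint8);k[135:]=0;k[:,:280]=0;k[:,375:]=0
    for c in cv2.findContours(k,0,1)[0]:
        if cv2.contourArea(c)>60: print(t,cv2.boundingRect(c),cv2.minAreaRect(c))
P=cast(w,[(364,126.5),(287.5,127.5),(364.8,15.5)],[29]*3)   # outer corners BR, BL, TR
print(P.round(1),np.linalg.norm(P[0]-P[1]),np.linalg.norm(P[0]-P[2]))
print("nest",((P[1]+P[2])/2).round(1))
for a,b in((1,0),(0,2)):
    d=P[b]-P[a];print(np.degrees(np.arctan2(d[1],d[0])))
# screws/holes of plinth, -x side, z 13
Q=cast(w,[(272,153.6),(378,153.2)],[13,13]);d=Q[1]-Q[0];print(Q.round(1),np.degrees(np.arctan2(d[1],d[0])),Q.mean(0))
n=((P[1]+P[2])/2)[:2]; e=n-Q.mean(0)[:2];print("axis",np.degrees(np.arctan2(e[1],e[0])),np.linalg.norm(e))
```

```text
150 (344, 107, 19, 25) ((355.2431335449219, 117.0650634765625), (18.04180908203125, 23.917808532714844), 24.443954467773438)
150 (288, 107, 19, 28) ((296.2038269042969, 119.08079528808594), (27.101089477539062, 17.891983032226562), 74.74488067626953)
150 (371, 32, 4, 60) ((372.5, 61.5), (59.0, 3.0), 90.0)
150 (346, 15, 19, 23) ((355.0, 26.0), (22.0, 18.0), 90.0)
170 (288, 108, 18, 20) ((296.61419677734375, 117.09898376464844), (19.23670196533203, 16.315574645996094), 85.91438293457031)
170 (345, 107, 18, 20) ((353.5, 116.5), (19.0, 17.0), 90.0)
170 (346, 16, 19, 21) ((355.0, 26.0), (20.0, 18.0), 90.0)
[[460.8 -15.   29. ]
 [512.9  -0.   29. ]
 [481.4 -83.9  29. ]] 54.233429166515286 71.87689492241255
nest [497.2 -41.9  29. ]
-163.90942471125547
-73.34641231278464
[[521.3  24.3  13. ]
 [442.2   2.2  13. ]] -164.4042191298802 [481.73559616  13.28529541  13.        ]
axis -74.39585909171052 57.348032203916354
```

Run:
```python
from h import *
import pickle
w,i,s=pickle.load(open("w5.pkl","rb"))
hsv=cv2.cvtColor(i,cv2.COLOR_RGB2HSV)
g=cv2.inRange(hsv,(50,90,40),(85,255,255));g[:150]=0;g[340:]=0;g[:,:240]=0;g[:,:][:,410:]=0
for r in range(190,330,8):
    x=np.flatnonzero(g[r]);print(r,x[[0,-1]].tolist() if len(x) else None,len(x),end='; ')
c0=[np.flatnonzero(g[:,c])[:1].tolist() for c in range(285,365,10)];print("\ntop rows",c0)
c1=[np.flatnonzero(g[:,c])[-1:].tolist() for c in range(270,380,6)];print("bot rows",c1)
T=R.from_quat(s["ee_rot"]);p=s["position"]
print(proj(w,p+T.apply([[31,21,-5.5],[31,-21,-5.5],[-31,21,-5.5],[-31,-21,-5.5]])).round(1).tolist())
print("nest tool",T.inv().apply(np.array([497.2,-41.9,20])-p))
```

```text
190 None 0; 198 None 0; 206 [278, 368] 91; 214 [279, 368] 58; 222 [279, 367] 49; 230 [280, 367] 56; 238 [280, 367] 48; 246 [281, 364] 55; 254 [282, 364] 75; 262 [282, 364] 76; 270 [282, 364] 52; 278 [283, 363] 49; 286 [282, 363] 53; 294 [280, 365] 79; 302 [282, 363] 18; 310 [282, 363] 16; 318 None 0; 326 None 0; 
top rows [[201], [201], [199], [199], [199], [199], [199], [201]]
bot rows [[], [], [310], [316], [297], [296], [297], [296], [296], [297], [296], [296], [296], [296], [297], [315], [243], [], []]
[[369.4, 199.2], [274.6, 199.1], [363.8, 316.9], [280.3, 316.8]]
nest tool [90.34837827  1.35333255 99.79721501]
```

arm_command(steps=[0.03,0.0004,0,-0.006,0.03,0.0003,0,0,0.0303,0.0003,0,0,0,0,0.03,0,0,0,0.03,0,0,0,0.02,0,0,0,0,0,0,0,0,0])

```text
clock: 20.95
position: [498.9, -41.0, 41.2]
ee_rot: [0.797, -0.604, 0.003, -0.003]
contact_force: [0.6, -0.2, 0.3]
gripper_width: 38.7
grasp_force: 60.4
```

Run:
```python
from h import *
import pickle
s=read_state();T=R.from_quat(s["ee_rot"]);p=s["position"];print(s["clock"],p,s["contact_force"]);m=yaw();print(np.degrees(np.arctan2(m[1,0],m[0,0])),m[:,2])
print("nest tool",T.inv().apply(np.array([497.2,-41.9,20])-p),"want 0,0.4")
w=get_calibration("wrist");i=get_image("wrist");pickle.dump((w,i,s),open("w6.pkl","wb"));cv2.imwrite("pics/w6.png",i[:,:,::-1])
v=cv2.cvtColor(i,cv2.COLOR_RGB2HSV);k=((v[...,2]>140)&(v[...,1]<50)).astype(np.uint8)
ex=[(a,b,29) for a in(31.8,-31.8) for b in(21.8,-21.8)]
h=np.radians(-74.4);X=np.array([np.cos(h),np.sin(h)]);Y=np.array([np.sin(h),-np.cos(h)])
print(proj(w,[[*(np.array([497.2,-41.9])+a*X+b*Y),z] for a,b,z in ex]).round().tolist())
n,L,st,ce=cv2.connectedComponentsWithStats(k)
for q in range(1,n):
    if 30<st[q,4]<2500 and 180<ce[q][0]<460 and 120<ce[q][1]<370: print(st[q].tolist())
```

```text
20.95 [498.8964471  -41.0432444   41.15828811] [ 0.64447551 -0.18012053  0.27979265]
-74.3550039306453 [ 0.00895794  0.00137051 -0.99995894]
nest tool [ 0.34433166  2.05490267 21.14104844] want 0,0.4
[[370.0, 186.0], [282.0, 186.0], [365.0, 298.0], [286.0, 297.0]]
[184, 100, 54, 80, 1721]
[236, 106, 20, 64, 813]
[314, 113, 5, 20, 62]
[402, 115, 12, 14, 107]
[284, 138, 27, 4, 90]
[354, 171, 27, 32, 357]
[243, 211, 25, 46, 838]
[256, 278, 11, 10, 61]
[292, 299, 30, 26, 560]
[341, 311, 12, 10, 53]
```

arm_command(steps=[0.0002,0.0015,0,0,0,0,0.004,0,0,0,0.004,0,0,0,0,0])

```text
clock: 21.5
position: [496.6, -42.3, 32.2]
ee_rot: [0.796, -0.605, 0.002, -0.003]
contact_force: [0.1, -0.5, -1.0]
gripper_width: 38.7
grasp_force: 60.4
```

Run:
```python
from h import *
s=read_state();T=R.from_quat(s["ee_rot"]);p=s["position"];print(p,s["contact_force"],"nest tool",T.inv().apply(np.array([497.2,-41.9,20])-p))
```

```text
[496.61717718 -42.34294383  32.23609224] [ 0.0818008  -0.54010858 -1.01327607] nest tool [-0.28040515 -0.59326596 12.24039393]
```

arm_command(steps=[0,-0.0008,0,0,0,0,0.002,0,0,0,0.002,0,0,0,0,0])

```text
clock: 22.0
position: [497.6, -42.1, 28.4]
ee_rot: [0.796, -0.605, 0.003, -0.003]
contact_force: [0.9, -0.7, -1.0]
gripper_width: 38.9
grasp_force: 60.4
```

Run:
```python
from h import *
s=read_state();T=R.from_quat(s["ee_rot"]);p=s["position"];print(p,s["contact_force"],s["wrist_torque"],"nest tool",T.inv().apply(np.array([497.2,-41.9,20])-p))
```

```text
[497.56055656 -42.06695078  28.41458911] [ 0.94687363 -0.66350599 -0.99844573] [ 0.01921252 -0.00480188 -0.01763495] nest tool [-0.26431355  0.36604394  8.41185674]
```

arm_command(steps=[0,0,0.002,0,0,0,0.0015,0,0,0,0.001,0,0,0,0,0])

```text
clock: 22.5
position: [497.7, -42.0, 24.0]
ee_rot: [0.796, -0.605, 0.003, -0.003]
contact_force: [0.0, -0.2, 0.3]
gripper_width: 38.7
grasp_force: 60.4
```

arm_command(steps=[0,0,0.0015,0,0,0,0.001,0,0,0,0,0])

```text
clock: 22.88
position: [497.8, -42.1, 21.6]
ee_rot: [0.796, -0.605, 0.003, -0.003]
contact_force: [-1.3, -0.2, -0.3]
gripper_width: 38.7
grasp_force: 60.4
```

arm_command(steps=[0,0,0.001,0,0,0,0.001,0,0,0,0,0])

```text
clock: 23.25
position: [497.9, -42.1, 19.6]
ee_rot: [0.796, -0.605, 0.003, -0.003]
contact_force: [0.7, -0.9, 0.7]
gripper_width: 38.4
grasp_force: 60.4
```

arm_command(steps=[0,0,0.001,0,0,0,0.0007,0,0,0,0,0])

```text
clock: 23.62
position: [497.9, -42.0, 18.2]
ee_rot: [0.796, -0.605, 0.003, -0.003]
contact_force: [0.4, 0.2, 2.8]
gripper_width: 38.8
grasp_force: 60.6
```

arm_command(steps=[0,0,0,0,0,0,0,0,0,0,0,0,0,0,-0.005,0,0,0,-0.02,0,0,0,-0.04,0,0,0,-0.04,0,0,0,0,0], grip=0.052)

```text
clock: 24.62
position: [499.3, -41.7, 126.5]
ee_rot: [0.796, -0.605, 0.006, -0.006]
contact_force: [0.0, -0.4, -1.5]
gripper_width: 52.0
grasp_force: 0.0
```

Run:
```python
from h import *
import pickle
s=read_state();T=R.from_quat(s["ee_rot"]);p=s["position"];print(s["clock"],p,s["contact_force"],s["gripper_width"])
w=get_calibration("wrist");i=get_image("wrist");pickle.dump((w,i,s),open("w7.pkl","wb"))
hsv=cv2.cvtColor(i,cv2.COLOR_RGB2HSV)
g=cv2.inRange(hsv,(45,60,20),(90,255,255));u=proj(w,[[497.2,-41.9,24.6]])[0];print(u)
M=np.zeros_like(g);a,b=u.astype(int);M[max(b-60,0):b+60,max(a-60,0):a+60]=1
c=max(cv2.findContours(cv2.morphologyEx(g*M,cv2.MORPH_CLOSE,np.ones((9,9))),0,1)[0],key=cv2.contourArea)
P=cast(w,c[:,0],[24.6]*len(c));r=cv2.minAreaRect(np.float32(P[:,:2]));print(cv2.boundingRect(c),r)
for z in(24.6,29.6): 
  h=np.radians(-74.4);X=np.array([np.cos(h),np.sin(h)]);Y=np.array([np.sin(h),-np.cos(h)])
  print(proj(w,[[*(np.array([497.2,-41.9])+a*X+b*Y),z] for a in(31,-31) for b in(21,-21)]).round(1).tolist())
q=c[:,0];print("rows",[(int(r),int(q[q[:,1]==r,0].min()),int(q[q[:,1]==r,0].max())) for r in range(q[:,1].min(),q[:,1].max(),8)])
```

```text
24.625 [499.25914839 -41.74170344 126.54371441] [ 0.03432116 -0.41154804 -1.48859584] 52.02729679756775
[327.30939992 196.71625848]
(300, 157, 56, 76) ((497.22119140625, -42.708866119384766), (42.77183532714844, 61.630245208740234), 15.812588691711426)
[[355.1, 157.9], [300.0, 157.7], [352.9, 233.2], [301.5, 232.8]]
[[355.6, 159.1], [299.4, 158.8], [353.3, 235.7], [301.0, 235.3]]
rows [(157, 317, 345), (165, 302, 355), (173, 301, 355), (181, 301, 355), (189, 301, 354), (197, 301, 354), (205, 301, 354), (213, 301, 354), (221, 303, 353), (229, 303, 353)]
```

Board is seated: measured 61.6 × 42.8 mm at z 24.6, under 1 mm off the nest centre. Next is the path round behind the lid; I'll check clearance to the drill stand first.

Run:
```python
from h import *
c=get_calibration("side")
print(cast(c,[(290,172),(258,193),(217,168),(240,185)],[15]*4).round())
import pickle
w,i,s=pickle.load(open("w2.pkl","rb"))
print(cast(w,[(52,322),(155,320),(60,398)],[15]*3).round())
c,Rm=plan([500,-42,215],None,2)
c,Rm=plan([533.5,-172,215],None,9,(c,Rm),dyaw=-90)
c,Rm=plan([533.5,-172,105],None,3,(c,Rm))
```

```text
[[ 633. -161.   15.]
 [ 662.  -41.   15.]
 [ 825.  -79.   15.]
 [ 723.  -46.   15.]]Traceback (most recent call last):
  File "<stdin>", line 5, in <module>
ValueError: not enough values to unpack (expected 3, got 2)
```

Run:
```python
from h import *
c,Rm=plan([500,-42,215],None,2)
c,Rm=plan([533.5,-172,215],None,9,(c,Rm),dyaw=-90)
c,Rm=plan([533.5,-172,105],None,3,(c,Rm))
```

```text
[0.0, -0.002, -0.045, 0.0, 0.001, -0.001, -0.045, 0.0] [499.8 -42.3 214.6]
[0.015, 0.0, -0.0, 0.175, 0.015, -0.002, -0.0, 0.174, 0.014, -0.005, -0.0, 0.175, 0.013, -0.007, -0.0, 0.174, 0.011, -0.009, -0.0, 0.175, 0.01, -0.012, -0.0, 0.174, 0.008, -0.012, -0.0, 0.175, 0.005, -0.014, -0.0, 0.174, 0.003, -0.015, -0.0, 0.175] [ 533.4 -172.2  214.7]
[0.0, 0.0, 0.037, 0.0, 0.001, 0.0, 0.036, 0.0, 0.0, 0.0, 0.037, 0.0] [ 533.7 -172.2  104.6]
```

arm_command(steps=[0,-0.002,-0.045,0,0.001,-0.001,-0.045,0,0.015,0,0,0.175,0.015,-0.002,0,0.174,0.014,-0.005,0,0.175,0.013,-0.007,0,0.174,0.011,-0.009,0,0.175,0.01,-0.012,0,0.174,0.008,-0.012,0,0.175,0.005,-0.014,0,0.174,0.003,-0.015,0,0.175,0,0,0,0,0,0,0,0], grip=0)

```text
clock: 26.3
position: [532.5, -172.0, 212.1]
ee_rot: [-0.136, 0.991, 0.0, 0.003]
contact_force: [-0.9, 0.9, 0.5]
gripper_width: 0.1
grasp_force: 0.0
```

Run:
```python
from h import *
s=read_state();print(s["clock"],s["position"],s["joints"].round(2),s["contact_force"]);m=yaw();print(m.round(3),np.degrees(np.arctan2(m[1,0],m[0,0])))
c,Rm=plan([533.5,-172,105],-164.4,3)
```

```text
26.3 [ 532.46428878 -171.95731562  212.14281958] [-0.02  0.29 -0.19 -0.   -1.09 -1.27] [-0.85943645  0.91821053  0.48840964]
[[-0.963 -0.27   0.006]
 [-0.27   0.963  0.002]
 [-0.006  0.    -1.   ]] -164.3203330568482
[-0.0, -0.0, 0.036, 0.0, -0.0, -0.0, 0.035, 0.001, -0.0, -0.0, 0.036, 0.0] [ 533.1 -171.8  105.1]
```

arm_command(steps=[0,0,0.036,0,0,0,0.035,0,0,0,0.027,0,0,0.01,0,0,0,0.01,0,0,0,0.004,0,0,0,0.004,0,0,0,0,0,0])

```text
clock: 27.3
position: [526.8, -145.0, 115.9]
ee_rot: [-0.136, 0.991, -0.0, 0.005]
contact_force: [0.4, -0.4, 0.3]
gripper_width: 0.0
grasp_force: 0.4
```

arm_command(steps=[0,0.006,-0.001,0,0,0.006,-0.001,0,0,0.006,-0.001,0])

```text
clock: 27.68
position: [521.3, -127.5, 118.1]
ee_rot: [-0.135, 0.991, 0.0, 0.004]
contact_force: [-0.0, 0.4, 1.4]
gripper_width: 0.1
grasp_force: 0.5
```

arm_command(steps=[0,0.006,-0.001,0,0,0.006,-0.001,0,0,0.0075,0.0005,0,0,0.0075,0.0005,0,0,0.0075,0.0005,0,0,0.007,0.0025,0,0,0.007,0.0025,0,0,0.007,0.0025,0])

```text
clock: 28.68
position: [506.6, -73.9, 110.8]
ee_rot: [-0.135, 0.991, 0.0, 0.004]
contact_force: [0.0, -1.4, -0.5]
gripper_width: -0.1
grasp_force: 0.5
```

```bash
cat > so.py <<'E'
from h import *
s=read_state();p=s["position"]-[497.2,-41.9,0];h=np.radians(-74.4)
print(s["clock"],"socket x,y,z",(p[0]*np.cos(h)+p[1]*np.sin(h)).round(1),(-p[0]*np.sin(h)+p[1]*np.cos(h)).round(1),p[2].round(1),"F",s["contact_force"].round(1),"M",s["wrist_torque"].round(2),s["grasp_force"])
E
python3 so.py
```

```text
28.675 socket x,y,z 33.4 0.4 110.8 F [ 0.  -1.4 -0.5] M [-0.36 -0.17 -0.05] 0.545560052851215
```

arm_command(steps=[0,0.0065,0.0034,0,0,0.0065,0.0034,0,0,0.0065,0.0034,0,0,0.0062,0.0051,0,0,0.0062,0.0051,0,0,0.0062,0.0051,0,0,0.0038,0.0043,0,0,0.0038,0.0043,0,0,0.0038,0.0043,0])

```text
clock: 29.8
position: [493.7, -26.4, 72.3]
ee_rot: [-0.135, 0.991, 0.0, 0.004]
contact_force: [0.5, -1.3, 1.3]
gripper_width: 0.0
grasp_force: 0.7
```

```bash
python3 so.py
```

```text
29.8 socket x,y,z -15.9 0.8 72.3 F [ 0.5 -1.3  1.3] M [-0.43 -0.19  0.01] 0.7083287373825442
```

arm_command(steps=[0,0.0032,0.004,0,0,0.0032,0.004,0,0,0.003,0.004,0,0,0.002,0.004,0,0,0.002,0.004,0,0,0,0,0])

```text
clock: 30.55
position: [490.1, -13.5, 52.2]
ee_rot: [-0.135, 0.991, 0.0, 0.004]
contact_force: [0.4, 0.2, 1.2]
gripper_width: -0.1
grasp_force: 0.7
```

```bash
python3 so.py
```

```text
30.55 socket x,y,z -29.2 0.8 52.2 F [0.4 0.2 1.2] M [-0.06  0.05 -0.01] 0.6893888811464421
```

Now press down slowly, watching the force.

arm_command(steps=[0,0,0.002,0,0,0,0.002,0,0,0,0.002,0,0,0,0,0])

```text
clock: 31.05
position: [490.3, -13.6, 46.4]
ee_rot: [-0.135, 0.991, 0.0, 0.004]
contact_force: [-1.2, 1.6, 1.7]
gripper_width: -0.0
grasp_force: 0.8
```

arm_command(steps=[0,0,0.001,0,0,0,0.001,0,0,0,0,0])

```text
clock: 31.42
position: [490.4, -13.5, 44.9]
ee_rot: [-0.135, 0.991, 0.0, 0.004]
contact_force: [-1.4, 3.1, 5.3]
gripper_width: -0.2
grasp_force: 2.5
```

arm_command(steps=[0,0,0.001,0,0,0,0.001,0,0,0,0,0])

```text
clock: 31.8
position: [490.4, -13.4, 43.2]
ee_rot: [-0.135, 0.991, 0.0, 0.004]
contact_force: [-2.5, 2.6, 6.4]
gripper_width: -0.1
grasp_force: 3.6
```

arm_command(steps=[0,0,0.001,0,0,0,0.001,0,0,0,0,0])

```text
clock: 32.17
position: [490.4, -13.3, 41.5]
ee_rot: [-0.135, 0.991, 0.0, 0.004]
contact_force: [-3.8, 3.8, 10.1]
gripper_width: 0.6
grasp_force: 4.9
```

arm_command(steps=[0,0,0.001,0,0,0,0,0])

```text
clock: 32.42
position: [490.3, -13.2, 40.3]
ee_rot: [-0.135, 0.991, 0.0, 0.004]
contact_force: [-4.0, 4.0, 8.8]
gripper_width: 0.1
grasp_force: 4.3
```

arm_command(steps=[0,0,0.0007,0,0,0,0,0])

```text
clock: 32.67
position: [490.3, -13.2, 39.6]
ee_rot: [-0.135, 0.991, 0.0, 0.004]
contact_force: [-2.4, 4.6, 7.4]
gripper_width: -0.1
grasp_force: 4.2
```

arm_command(steps=[0,0,0.0005,0,0,0,0,0])

```text
clock: 32.92
position: [490.4, -13.2, 39.3]
ee_rot: [-0.135, 0.991, 0.0, 0.004]
contact_force: [-4.6, 4.7, 9.0]
gripper_width: -0.3
grasp_force: 4.9
```

arm_command(steps=[0,0,0.0005,0,0,0,0,0])

```text
clock: 33.17
position: [490.4, -13.2, 38.8]
ee_rot: [-0.135, 0.991, 0.0, 0.004]
contact_force: [-1.7, 3.7, 9.3]
gripper_width: 0.2
grasp_force: 4.5
```

arm_command(steps=[0,0,0.0005,0,0,0,0,0])

```text
clock: 33.42
position: [490.4, -13.2, 38.7]
ee_rot: [-0.136, 0.991, 0.0, 0.004]
contact_force: [-5.5, 4.5, 13.2]
gripper_width: -0.3
grasp_force: 6.5
```

arm_command(steps=[0,0,0.0004,0,0,0,0,0])

```text
clock: 33.67
position: [490.4, -13.2, 38.6]
ee_rot: [-0.136, 0.991, 0.0, 0.004]
contact_force: [-6.0, 3.8, 15.2]
gripper_width: 0.1
grasp_force: 7.8
```

arm_command(steps=[0,0,0.0004,0,0,0,0,0])

```text
clock: 33.92
position: [490.4, -13.2, 38.5]
ee_rot: [-0.136, 0.991, 0.0, 0.004]
contact_force: [-7.0, 5.0, 18.1]
gripper_width: 0.1
grasp_force: 9.1
```

arm_command(steps=[0,0,-0.0015,0,0,0,0,0])

```text
clock: 34.17
position: [490.4, -13.2, 38.9]
ee_rot: [-0.135, 0.991, 0.0, 0.004]
contact_force: [-2.8, 4.4, 8.2]
gripper_width: 0.1
grasp_force: 3.9
```

arm_command(steps=[0,0,-0.001,0,0,0,0,0])

```text
clock: 34.42
position: [490.5, -13.4, 39.4]
ee_rot: [-0.135, 0.991, 0.0, 0.004]
contact_force: [-1.7, 3.5, 5.2]
gripper_width: -0.2
grasp_force: 2.8
```

arm_command(steps=[0,0,-0.001,0,0,0,0,0])

```text
clock: 34.67
position: [490.1, -14.0, 39.7]
ee_rot: [-0.135, 0.991, 0.0, 0.004]
contact_force: [0.1, 0.5, 0.4]
gripper_width: 0.2
grasp_force: 0.3
```

Force went to zero at 39.7 mm, where the lid had been pushing back with about 8 N, so it looks latched. I'll lift clear and check.

arm_command(steps=[0,0,-0.003,0,0,0,-0.01,0,0,0,-0.03,0,0,0.02,-0.05,0,0,0.04,-0.04,0,0,0.04,-0.02,0,0,0,0,0,0,0,0,0])

```text
clock: 35.67
position: [461.8, 82.1, 192.9]
ee_rot: [-0.135, 0.991, 0.0, 0.004]
contact_force: [-0.3, -0.3, -0.5]
gripper_width: 0.3
grasp_force: 0.0
```

```bash
python3 so.py
python3 - <<'E'
from h import *
w=get_calibration("wrist");i=get_image("wrist");cv2.imwrite("pics/w8.png",i[:,:,::-1])
h=np.radians(-74.4);X=np.array([np.cos(h),np.sin(h)]);Y=np.array([-np.sin(h),np.cos(h)]);N=np.array([497.2,-41.9])
S=lambda x,y,z:[*(N+x*X+y*Y),z]
print(proj(w,[S(-39,17,39),S(-21,17,39),S(-39,-17,39),S(-21,-17,39)]).round().tolist())
u=proj(w,[S(-30,0,39)])[0].astype(int)
k=cv2.inRange(i,(0,0,0),(60,60,60))
n,L,st,ce=cv2.connectedComponentsWithStats(k)
for q in range(1,n):
    if st[q,4]>150 and abs(ce[q]-u).max()<60: print(st[q].tolist(),ce[q])
for x in(-30,-10,20,45): 
    v=proj(w,[S(x,0,38)])[0].astype(int);print(x,v,i[v[1],v[0]] if 0<=v[0]<640 and 0<=v[1]<400 else None)
E
```

```text
35.675 socket x,y,z -129.0 -0.7 192.9 F [-0.3 -0.3 -0.5] M [-0.03  0.03  0.01] 0.0
[[230.0, 197.0], [211.0, 197.0], [227.0, 163.0], [208.0, 163.0]]
[234, 155, 57, 41, 1552] [266.90399485 175.75      ]
[210, 164, 18, 32, 486] [218.48148148 179.47942387]
-30 [219 180] [36 39 38]
-10 [198 180] [218 221 229]
20 [167 180] [183 188 199]
45 [142 180] [215 220 228]
```

The rubber patch sits exactly where it should for a shut lid: blob 210–228 × 164–196 px against a predicted 208–230 × 163–197. Handing in.

```bash
python3 -c "
from bench import *
print(job_done())"
```

```text
the job is handed in; nothing more can be done
None
```

I handed the job in at about 36 s: the latch was pressed and the lid popped open. The board is in the nest with its plug towards the latch, and the lid is snapped shut on it. My own readings stayed below about 20 N; the hand-in returned no verdict.

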